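# Show the label roll to the checkout scanner

### The job

The shop needs more of the labels that are in the label printer, so the stock code on that roll has to be read. Slide the printer's two roll guides fully apart, to their stop, then lift the roll out and hold it up in front of the checkout scanner: its blue stock label squarely facing the scanner's window, centred on the window and about 10 cm from it. Finish there, still holding the roll steady in the air with nothing else carrying it, and neither touch the scanner nor disturb the other things on the counter.

Things in the scene. Friction and masses are not known exactly. Their poses are not given: they have to be found in the camera images.
- printer: Light grey desktop label printer, fixed, 250 mm deep (x), 200 mm wide (y). Origin: centre of its underside; x runs from its dark front (nearer the robot) to the hinge at the back, z up. Rim 85 mm high; open bay from x = -85 to 113 mm, y = -82 to 82 mm. Its cover is folded open for good: hinge at x = 122 mm, leaning back 45 degrees away from the bay, top 205 mm high. Left or right of the scanner.
- guide_l (a joint): Green left roll guide, slides along printer +y: 0 = against the roll (starts below 0.011), 0.042 m = end stop. Both guides are geared together: moving either moves the other as far the opposite way; about 3 N in all, no spring, they stay where left. A 6 mm upright plate, top 120 mm above the counter, inner face 21.5 mm + joint value from the bay's middle; no room for fingers by the roll until open.
- guide_r (a joint): Green right roll guide, mirror image of the left, slides along printer -y: 0 = against the roll, 0.042 m = end stop. Always reads nearly the same as guide_l. Fully open, the plates' inner faces are 127 mm apart.
- guide_l_tab (a point): Middle of the top of the left guide's green thumb tab, 150 mm above the counter: an upright block 16 mm long (printer x), 12 mm thick (printer y, the sliding direction), 52 mm tall, at printer x = -55 mm, y = 27.5 mm + joint value, in front of the roll (whose nearest point is at x = -30 mm). It may be pinched from above or pushed.
- guide_r_tab (a point): The same on the right guide's green tab, at printer y = -(27.5 mm + joint value).
- roll: White label roll in the bay: rigid disc, 100 mm diameter, 40 mm wide, 0.2 to 0.33 kg. Origin at its centre, y along its axis, pointing out of the blue-labelled side and, at the start, along printer +y; x, z turn as it rolls. Lies in a V cradle, centre at printer x = 20, y = 0, z = 90 mm (top 140 mm). Can be gripped from above by its flat sides once the guides are apart.
- roll_label (a point): Centre of the round blue stock label (72 mm across, white bar code patches, the core's hole in its middle) on one flat side of the roll: on the roll's axis, 20 mm from the roll's centre along the roll's +y. The other side is plain.
- scanner: Black hands-free checkout scanner, fixed: round foot 92 mm across, neck, head 66 mm deep (x), 84 mm wide (y), top 165 mm above the counter. Origin: centre of its underside, z up; x points from the window into the scanner, so the window looks along -x, roughly towards the robot.
- scanner_window (a point): Centre of the scanner's upright red window (56 x 58 mm), 37 mm in front of the scanner's origin and 120 mm above the counter. Axes as the scanner's.
- stapler: Bystander: blue and black stapler, 130 x 36 mm, 56 mm high, loose on the counter between the printer and the scanner. Origin at the centre of its underside.
- spare_roll: Bystander: a like label roll with an orange label, lying flat on the counter behind, 100 mm across, 40 mm high. Origin at the centre of its underside.
- pen_cup: Bystander: black cup with pens, 80 mm across, 150 mm high with the pens, on the left. Origin at the centre of its underside.
- tape_dispenser: Bystander: blue desk tape dispenser, 150 x 60 mm, 92 mm high, on the right. Origin at the centre of its underside.
Things that resemble listed ones, but are neither listed nor needed, are in the scene too. What is shaped like the roll but green is not meant.

How it is judged:
By the outcome, as a careful person would: the job done as asked, in the order asked, and still so for the second after the job is handed in, while the arm keeps its last pose, push and grip.
It also fails if it takes over 56 s, if anything falls off the work surface, if the arm or the gripper's body presses on something with over 40 N, if the wrist force passes 120 N, or if a joint passes its speed limit or range.

### The arm

A 6-joint arm with a two-finger parallel gripper is mounted at the origin on the work surface. World frame = base frame: x ahead of the robot, y to its left, z up, the work surface at z = 0. Lengths are in m, angles in rad, forces in N, time in s.
With the tool pointing down it reaches from about 0.3 to 0.85 m from the base axis. Payload 4.2 kg.
Tool frame: the origin (TCP) lies midway between the tips of the shut fingers; the grasp point (between the pads) lies 19 mm behind it (manip.grasp_offset is the z of the grasp point in the tool frame, in m); z points along the fingers, y is the line along which they close (so a half turn about z gives the same grasp; the last joint's range is limited). The gripper opens to 91 mm and grips with 3 to 60 N. Pads are 32 mm wide; open, the fingers measure 118 mm over their backs; the gripper's body (76 mm by 178 mm) begins 60 mm behind the grasp point.
Start: joints at [1.308, 0.32, 1.565, -0, 1.257, -0.02], TCP at [0.138, 0.558, 0.186] pointing down, gripper open.
Joint ranges: [-3.11, 3.11], [-0.84, 2.01], [0.21, 2.61], [-1.34, 4.49], [0.05, 2.63], [-2.56, 2.56]. Speed limits (rad/s): [2.57, 2.57, 3.14, 3.14, 3.14, 3.14].

### API

Orientations are given as a unit quaternion [x, y, z, w].
In Python, from station import monitor, cams, ticket, manip gives the robot as it stands.
- The arm moves only by the tool apply_moves, never from a script. Its argument "series" is one flat list of numbers, 7 for each row, row after row: the turn, a rotation vector about the world's x, y, z in degrees, then the shift along the world's x, y, z in m, then the opening, from 0 (shut) to 1 (fully open). In form: [rx, ry, rz, dx, dy, dz, claw, rx, ry, rz, dx, dy, dz, claw, ...]. A call has 1 to 12 rows; each row shifts and turns the commanded pose from where the row before left it; what a row does not reach is not made up. A row lasts 1/10 s, in which the tool goes at most 50 mm and 8.59 degrees, less where a joint would pass 70% of its speed; a pose out of reach is approached as far as the arm can. A call is refused whole if a number of a shift passes 0.05 or a number of a turn 8.59, either way. A call with a gripper value outside its range is refused whole. The fingers move at their own pace and stop on an object; "grip_force" is the grip in N (left out, the last holds). Time passes only in rows, so rows that do not move let the fingers close. It gives the time, the measured TCP pose, the force, the opening and the grip force at its end, in the units of the state.
- monitor.read_state(): the state, without advancing time (a new reading comes with each control period).
- cams.snapshot(name): name is "scene" or "top"; returns the picture (384x512x3 uint8, blue, green, red); there is no depth.
- cams.camera_model(name): a dict with "intrinsics" (3x3 intrinsics, pixels), "dist_coeffs" ([k1, k2, p1, p2, k3] as OpenCV has them; the pictures are not rectified), "R" (3x3) and "t" (3): a world point X has camera coordinates R X + t. Camera axes: x right, y down, z forward; pixel columns grow to the right and rows downward; lengths in m; the calibration is good to about 2 mm. A picture is of the moment at which its call begins. camera_model takes no time and is no camera call.
- ticket.finish_job(): hands the job in; it is judged then, once.
The state is a dict: "clock": time; "qpos": joint angles; "dq": joint speeds; "tau": joint torques, N m; "tool_pos": TCP position; "tool_rot": TCP orientation; "contact_force": force on the tool from outside, world axes, zero at the start; "torque": the same for the moment, N m; "gripper_width": finger opening in m; "gripper_force": force on a finger pad.
Only numpy, scipy, OpenCV 4.12 (cv2) and the standard library are available. Lean on these libraries where they do the work, as an engineer would, in place of code of your own. Each camera call takes 0.05 s, during which the arm holds its last target. There are 200 camera calls.

## Working session

There is one attempt and no reset: what is moved stays moved. The work goes in short steps, Python scripts to look and compute and a tool call to move; the robot and the scene stay as the last step left them, time stands still between calls to the robot, and variables do not carry over. Pictures are saved under pics/ and viewed, at most 10 in all, crops included, and the job is handed in when it is done.

Besides the shell and the picture viewer there is one more tool, called after "Emit:" as name(argument=value, ...) on one line, values as JSON. apply_moves: Moves the arm, as the interface text tells. Its arguments: {"type":"object","properties":{"series":{"type":"array","items":{"type":"number"}},"grip_force":{"type":"number"}},"required":["series"]}

```bash
mkdir -p pics; ls; python3 - <<'E'
from station import monitor, cams, ticket, manip
import cv2,numpy as np
for n in("scene","top"):
    im=cams.snapshot(n); cv2.imwrite(f"pics/{n}0.png",im)
    m=cams.camera_model(n); R=np.array(m["R"]);print(n,np.round(m["intrinsics"],1).tolist(),m["dist_coeffs"],"pos",-R.T@np.array(m["t"]),np.round(R,3).tolist())
print(monitor.read_state(),manip.grasp_offset)
E
```

```text
pics
scene [[429.3, 0.0, 260.4], [0.0, 429.3, 187.6], [0.0, 0.0, 1.0]] [-0.03240063  0.          0.          0.          0.        ] pos [ 1.07842006 -0.65128262  1.24533213] [[0.794, 0.607, -0.01], [0.489, -0.649, -0.583], [-0.36, 0.458, -0.813]]
top [[376.0, 0.0, 254.1], [0.0, 376.0, 185.4], [0.0, 0.0, 1.0]] [-0.08323896  0.          0.          0.          0.        ] pos [0.3899972  0.01495372 1.41295972] [[-0.018, -1.0, 0.005], [-0.989, 0.017, -0.144], [0.144, -0.007, -0.99]]
{'clock': 0.1, 'qpos': array([ 1.30799432e+00,  3.20242628e-01,  1.56556146e+00, -2.57295160e-05,
        1.25737631e+00, -1.99888333e-02]), 'dq': array([ 0.00057461, -0.00172038, -0.00275528, -0.00026308,  0.00146641,
        0.00078858]), 'tau': array([-3.44406556e-05, -4.13332415e+01, -2.32511115e+01,  7.28493906e-02,
        4.21574665e-02, -4.37191215e-05]), 'tool_pos': array([0.1381235 , 0.55765701, 0.18529424]), 'tool_rot': array([ 1.21104573e-01,  9.92639437e-01, -7.87670328e-04, -9.97629475e-05]), 'contact_force': array([-0.07780409,  0.18220473, -0.13996612]), 'torque': array([ 0.00724501, -0.00068115, -0.00203256]), 'gripper_force': 0.0, 'gripper_width': 0.09132606654867083} -0.0188
```

View pics/scene0.png

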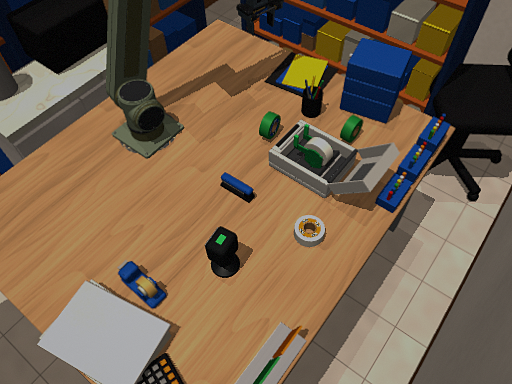

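View pics/top0.png

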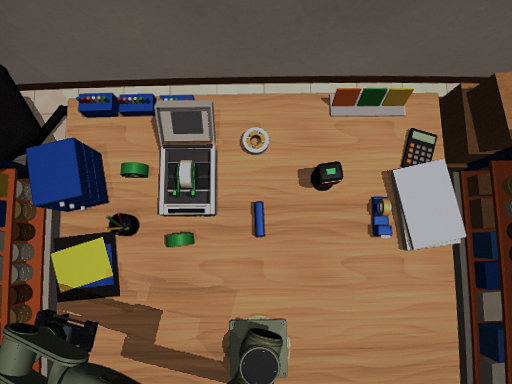

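The top view shows the printer at about (188,185) with its green guides at (178,178) and (194,178) and the roll at (186,174). The scanner is at (327,175), and the stapler at (259,218) stands between them. In the scene view the printer is at (320,160), the scanner at (224,245). I'll zoom in on the printer and scanner.

```bash
python3 - <<'E'
import cv2,numpy as np
s=cv2.imread("pics/scene0.png");t=cv2.imread("pics/top0.png")
def c(im,x,y,w,h,k): return cv2.resize(im[y:y+h,x:x+w],None,fx=k,fy=k,interpolation=cv2.INTER_CUBIC)
a=np.hstack([c(t,150,140,75,80,5),c(t,300,150,75,80,5)])
cv2.imwrite("pics/c1.png",a)
a=np.hstack([c(s,262,115,80,80,5),c(s,192,215,70,80,5)])
cv2.imwrite("pics/c2.png",a)
E
```

```text
(no output)
```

View pics/c1.png

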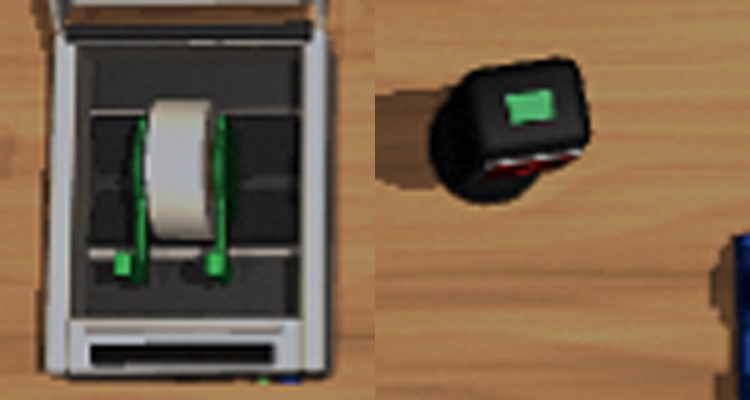

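View pics/c2.png

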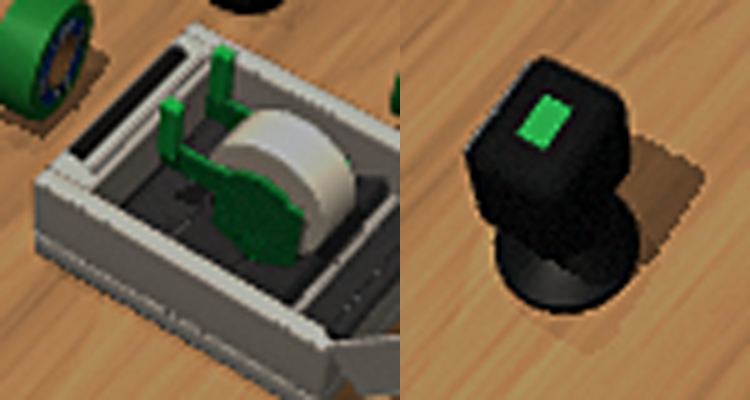

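```bash
cat > h.py <<'E'
import cv2,numpy as np
from station import monitor, cams, ticket, manip
def ray(n,uv):
    m=cams.camera_model(n);R=np.array(m["R"]);t=np.array(m["t"])
    p=cv2.undistortPoints(np.array([[uv]],float),np.array(m["intrinsics"]),np.array(m["dist_coeffs"]))[0,0]
    return -R.T@t, R.T@np.array([p[0],p[1],1.])
def plane(n,uv,z):
    c,d=ray(n,uv); return (c+d*(z-c[2])/d[2])[:2]
def tri(uv1,uv2):
    c1,d1=ray("scene",uv1);c2,d2=ray("top",uv2)
    s=np.linalg.lstsq(np.c_[d1,-d2],c2-c1,rcond=None)[0]
    a,b=c1+d1*s[0],c2+d2*s[1]; return (a+b)/2,np.linalg.norm(a-b)
def crop(u,v,x,y,k=5): return ((u+.5)/k-.5+x,(v+.5)/k-.5+y)
def proj(n,X):
    m=cams.camera_model(n);R=np.array(m["R"])
    return cv2.projectPoints(np.atleast_2d(np.array(X,float)),cv2.Rodrigues(R)[0],np.array(m["t"]),np.array(m["intrinsics"]),np.array(m["dist_coeffs"]))[0][:,0]
E
python3 - <<'E'
from h import *
np.set_printoptions(precision=4,suppress=True)
T=lambda u,v:crop(u,v,150,140); S=lambda u,v:crop(u,v,262,115)
print("tabs top",plane("top",T(123,264),.15),plane("top",T(216,263),.15))
print("tabs scene",plane("scene",S(223,50),.15),plane("scene",S(173,104),.15))
print("rim top FL",plane("top",T(47,372),.085),"BL",plane("top",T(62,35),.085))
print("inner FL,FR",plane("top",T(72,320),.085),plane("top",T(301,318),.085))
print("rim scene FL FR BR",*[plane("scene",S(*p),.085) for p in((190,25),(35,182),(325,345))])
print("roll top edge near/far",plane("top",T(180,238),.1),plane("top",T(180,100),.12))
T=lambda u,v:crop(u-375,v,300,150); S=lambda u,v:crop(u-400,v,192,215)
print("head top quad",*[plane("top",T(*p),.165) for p in((470,77),(570,57),(588,140),(485,165))])
print("head scene",*[plane("scene",S(*p),.165) for p in((545,57),(628,95),(470,150),(595,205))])
# green patches
for n,(x,y,w,h) in(("top",(300,150,75,80)),("scene",(192,215,70,80))):
    im=cv2.imread(f"pics/{n}0.png")[y:y+h,x:x+w].astype(float); im=cv2.resize(im,None,fx=5,fy=5,interpolation=cv2.INTER_CUBIC)
    m=((im[...,1]-im[...,2]>60)).astype(np.uint8)
    c=max(cv2.findContours(m,0,2)[0],key=cv2.contourArea); b=cv2.boxPoints(cv2.minAreaRect(c))
    P=np.array([plane(n,crop(*q,x,y),.165) for q in b]);e=P[1]-P[0],P[2]-P[1]
    print(n,"patch",P.mean(0),[(np.linalg.norm(v),np.degrees(np.arctan2(v[1],v[0]))) for v in e])
print("foot",plane("top",crop(432-375,140,300,150),.01),plane("top",crop(487-375,203,300,150),.01))
for p in((497,240),(637,240),(560,312)): print("footS",plane("scene",S(*p),.0))
# stapler blue
for n,z in(("top",.05),("scene",.05)):
    im=cv2.imread(f"pics/{n}0.png").astype(int); m=((im[...,0]-im[...,2]>60)).astype(np.uint8)
    for c in cv2.findContours(m,0,2)[0]:
        if cv2.contourArea(c)>60:
            P=[plane(n,q,z) for q in cv2.boxPoints(cv2.minAreaRect(c))]; P=np.array(P)
            if .3<P.mean(0)[0]<.8 and abs(P.mean(0)[1])<.2: print(n,"stapler",P)
E
```

```text
tabs top [0.5541 0.2772] [0.5537 0.2138]
tabs scene [0.5559 0.2784] [0.5569 0.2152]
rim top FL [0.4862 0.3441] BL [0.7314 0.3378]
inner FL,FR [0.523  0.3268] [0.5218 0.1633]
rim scene FL FR BR [0.4907 0.3402] [0.4902 0.1466] [0.7307 0.1487]
roll top edge near/far [0.5784 0.2473] [0.6737 0.2446]
head top quad [ 0.6374 -0.2144] [ 0.6502 -0.2836] [ 0.5927 -0.2929] [ 0.5768 -0.222 ]
head scene [ 0.5904 -0.2219] [ 0.6451 -0.2123] [ 0.5961 -0.294 ] [ 0.6747 -0.2777]
top patch [ 0.6165 -0.254 ] [(np.float64(0.030624637241384305), np.float64(-82.42151829498658)), (np.float64(0.01941535976097475), np.float64(-174.4978170732129))]
scene patch [ 0.6176 -0.2543] [(np.float64(0.031694373821195186), np.float64(98.54808663626325)), (np.float64(0.020885367169584317), np.float64(0.12013817967568192))]
foot [ 0.6199 -0.2118] [ 0.571  -0.2516]
footS [ 0.5791 -0.2773]
footS [ 0.6501 -0.2235]
footS [ 0.6428 -0.2906]
top stapler [[ 0.5268 -0.001 ]
 [ 0.5263 -0.0265]
 [ 0.407  -0.024 ]
 [ 0.4074  0.0012]]
scene stapler [[ 0.4101 -0.0293]
 [ 0.4024  0.0007]
 [ 0.5304  0.0029]
 [ 0.5365 -0.0263]]
```

Emit:
apply_moves(series=[0,0,0,0,0,0.04,0.45,0,0,1.4,0.04,-0.027,0.01,0.45,0,0,1.4,0.042,-0.028,0,0.45,0,0,1.4,0.042,-0.028,0,0.45,0,0,1.4,0.042,-0.028,0,0.45,0,0,1.4,0.042,-0.028,0,0.45,0,0,1.4,0.042,-0.028,0,0.45,0,0,1.4,0.042,-0.028,0,0.45,0,0,1.4,0.042,-0.028,0,0.45,0,0,1.4,0.042,-0.028,0,0.45,0,0,1.3,0.041,-0.03,0,0.45,0,0,0,0,0,0,0.45], grip_force=10)

```text
clock: 1.3
tool_pos: [0.5556, 0.2756, 0.2346]
tool_rot: [0.003, 1.0, -0.001, 0.0]
contact_force: [-0.3, -0.8, -0.1]
gripper_width: 0.0411
gripper_force: 0.0
```

Emit:
apply_moves(series=[0,0,0,0,0.002,-0.03,0.45,0,0,0,0,0,-0.03,0.45,0,0,0,0,0,-0.03,0.45,0,0,0,0,0,-0.025,0.45,0,0,0,0,0,-0.005,0.45,0,0,0,0,0,0,0,0,0,0,0,0,0,0,0,0,0,0,0,0,0,0,0,0,0,0,0,0,0,0,0,0,0,0,0,0,0,0,0,0,0,0])

```text
clock: 2.4
tool_pos: [0.5522, 0.2816, 0.1175]
tool_rot: [0.0, 1.0, 0.0, 0.001]
contact_force: [-0.8, -3.5, 6.7]
gripper_width: 0.0121
gripper_force: 10.0
```

Emit:
apply_moves(series=[0,0,0,0,0.004,0.003,0,0,0,0,0,0.005,0,0,0,0,0,0,0.005,0,0,0,0,0,0,0.005,0,0,0,0,0,0,0.005,0,0,0,0,0,0,0.005,0,0,0,0,0,0,0.005,0,0,0,0,0,0,0,0,0])

```text
clock: 3.2
tool_pos: [0.5524, 0.3157, 0.118]
tool_rot: [-0.0, 1.0, -0.0, 0.001]
contact_force: [4.0, -1.7, -5.5]
gripper_width: 0.0118
gripper_force: 10.0
```

Emit:
apply_moves(series=[0,0,0,0,0.004,0,0,0,0,0,0,0.004,0,0,0,0,0,0,0,0,0])

```text
clock: 3.5
tool_pos: [0.5522, 0.3162, 0.1177]
tool_rot: [-0.001, 1.0, -0.007, -0.0]
contact_force: [5.1, -18.6, -1.3]
gripper_width: 0.0119
gripper_force: 10.0
```

Emit:
apply_moves(series=[0,0,0,0,0,0,0.3,0,0,0,0,0,0,0.3,0,0,0,0,0,0.03,0.3,0,0,0,0,0,0.045,0.5,0,0,0,0,0,0.045,0.7,0,0,0,-0.02,0,0.03,0.7,0,0,0,-0.05,0.02,0,0.7,0,0,0,-0.05,0.02,0,0.7,0,0,0,-0.03,0,0,0.7,0,0,0,0,0,0,0.7])

```text
clock: 4.5
tool_pos: [0.4044, 0.362, 0.2702]
tool_rot: [-0.002, 1.0, 0.001, -0.001]
contact_force: [0.7, -0.0, -0.0]
gripper_width: 0.0639
gripper_force: 0.0
```

```bash
python3 - <<'E'
from h import *
print(monitor.read_state()["contact_force"],monitor.read_state()["tool_pos"])
s=cams.snapshot("scene");t=cams.snapshot("top")
cv2.imwrite("pics/s1.png",s);cv2.imwrite("pics/t1.png",t)
def c(im,x,y,w,h,k): return cv2.resize(im[y:y+h,x:x+w],None,fx=k,fy=k,interpolation=cv2.INTER_CUBIC)
cv2.imwrite("pics/c3.png",np.hstack([c(t,150,140,75,80,5),c(s,262,115,80,80,5)]))
E
```

```text
[ 0.65200925 -0.02888645 -0.02516668] [0.40436532 0.36198586 0.27015789]
```

View pics/c3.png

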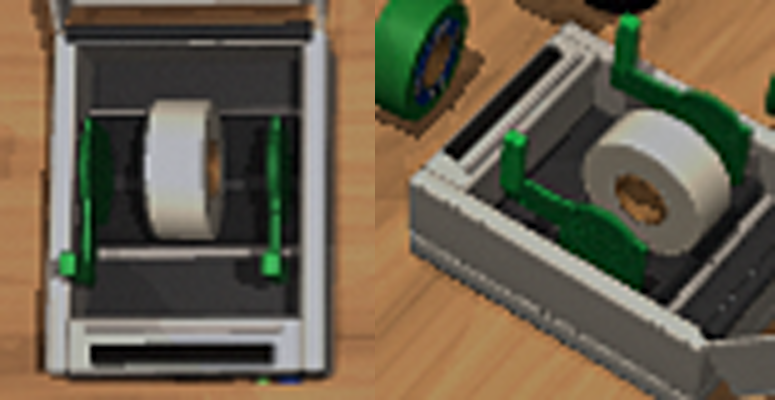

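The guides are now wide apart, with the tabs at crop (68,264) and (272,264). The roll stands alone between about u=148 and u=208, and its plain side faces right.

```bash
python3 - <<'E'
from h import *
np.set_printoptions(precision=4,suppress=True)
T=lambda u,v:crop(u,v,150,140)
a,b=plane("top",T(68,264),.15),plane("top",T(272,264),.15);print(a,b,(a-b)[1]/2-.0275,(a+b)/2)
im=cv2.resize(cv2.imread("pics/t1.png")[140:220,150:225],None,fx=5,fy=5,interpolation=cv2.INTER_CUBIC)
for v in(140,160,180,200):
    r=im[v].astype(int); print(v,r[130:240:4,1], [plane("top",T(u,v),.14) for u in(146,206)])
S=lambda u,v:crop(u-375,v,262,115)
print("scene roll right face core",plane("scene",S(640,198),.09))
E
```

```text
[0.5547 0.3148] [0.5524 0.1757] 0.04205934669019125 [0.5536 0.2453]
140 [ 28  16  15  42 131 181 186 178 179 178 179 179 179 179 179 181 182 172
 144  78  49  52  58  53  32  29  34  35] [array([0.6415, 0.2644]), array([0.6407, 0.2228])]
160 [ 24  11  17  57 172 196 179 179 180 179 179 179 179 178 179 180 182 169
 128  77  57  70  81  65  32  28  33  33] [array([0.6274, 0.2642]), array([0.6267, 0.2227])]
180 [ 24  23  26  51 144 183 182 179 180 180 179 179 180 179 177 179 182 169
 130  74  60  79  89  67  42  37  45  47] [array([0.6134, 0.2641]), array([0.6127, 0.2226])]
200 [ 24  15  14  27  82 161 194 181 178 180 180 180 180 180 179 178 181 180
 162  82  59  70  69  51  31  28  32  33] [array([0.5995, 0.2639]), array([0.5988, 0.2225])]
scene roll right face core [0.6303 0.2283]
```

Emit:
apply_moves(series=[0,0,0,0.04,-0.02,0,0.75,0,0,0,0.04,-0.02,0,0.75,0,0,0,0.04,-0.02,0,0.75,0,0,0,0.04,-0.02,0,0.75,0,0,0,0.04,-0.02,0,0.75,0,0,0,0.026,-0.017,-0.02,0.75,0,0,0,0,0,-0.02,0.75,0,0,0,0,0,0,0.75])

```text
clock: 5.4
tool_pos: [0.6348, 0.2419, 0.2245]
tool_rot: [0.002, 1.0, -0.001, -0.004]
contact_force: [-0.9, 0.5, -0.2]
gripper_width: 0.0683
gripper_force: 0.0
```

Emit:
apply_moves(series=[0,0,0,-0.005,0.003,-0.03,0.75,0,0,0,0,0,-0.03,0.75,0,0,0,0,0,-0.03,0.75,0,0,0,0,0,-0.02,0.75,0,0,0,0,0,-0.01,0.75,0,0,0,0,0,0,0.75])

```text
clock: 6.0
tool_pos: [0.6293, 0.247, 0.1084]
tool_rot: [0.0, 1.0, -0.0, -0.001]
contact_force: [-0.2, -0.8, -0.3]
gripper_width: 0.0684
gripper_force: 0.0
```

Emit:
apply_moves(series=[0,0,0,0,0,-0.003,0.75,0,0,0,0,0,0,0,0,0,0,0,0,0,0,0,0,0,0,0,0,0,0,0,0,0,0,0,0,0,0,0,0,0,0,0,0,0,0,0,0,0,0,0,0,0,0,0,0,0], grip_force=35)

```text
clock: 6.8
tool_pos: [0.6299, 0.2469, 0.1066]
tool_rot: [0.0, 1.0, 0.0, 0.0]
contact_force: [-0.7, 0.1, 2.3]
gripper_width: 0.0395
gripper_force: 35.0
```

Emit:
apply_moves(series=[0,0,0,0,0,0.005,0,0,0,0,0,0,0.01,0,0,0,0,0,0,0.02,0,0,0,0,0,0,0.03,0,0,0,0,0,0,0.03,0,0,0,0,0,0,0.03,0,0,0,0,0,0,0.025,0,0,0,0,0,0,0.01,0,0,0,0,0,0,0,0])

```text
clock: 7.7
tool_pos: [0.6301, 0.2471, 0.2676]
tool_rot: [0.0, 1.0, 0.001, 0.001]
contact_force: [0.1, -0.0, -2.4]
gripper_width: 0.0397
gripper_force: 35.0
```

Emit:
apply_moves(series=[0,0,-2,-0.004,-0.012,0,0,0,0,-4,-0.008,-0.024,0,0,0,0,-6,-0.0125,-0.0385,0,0,0,0,-6,-0.0125,-0.0385,0,0,0,0,-6,-0.0125,-0.0385,0,0,0,0,-6,-0.0125,-0.0385,0,0,0,0,-6,-0.0125,-0.0385,0,0,0,0,-6,-0.0125,-0.0385,0,0,0,0,-6,-0.0125,-0.0385,0,0,0,0,-6,-0.0125,-0.0385,0,0,0,0,-6,-0.0125,-0.0385,0,0,0,0,-5,-0.0105,-0.0325,0,0])

```text
clock: 8.9
tool_pos: [0.4918, -0.17, 0.2642]
tool_rot: [0.54, 0.842, -0.001, -0.002]
contact_force: [1.2, 0.3, -2.7]
gripper_width: 0.0397
gripper_force: 35.0
```

Emit:
apply_moves(series=[0,0,-5,-0.01,-0.032,0,0,0,0,-5,-0.01,-0.032,0,0,0,0,-3.5,-0.008,-0.025,0,0,0,0,-2,-0.004,-0.012,0,0,0,0,0,0,0,0,0,0,0,0,0,0,0,0])

```text
clock: 9.5
tool_pos: [0.4622, -0.2682, 0.2654]
tool_rot: [0.646, 0.763, 0.0, -0.001]
contact_force: [0.7, 0.4, -2.5]
gripper_width: 0.0398
gripper_force: 35.0
```

```bash
python3 - <<'E'
from h import *
from scipy.spatial.transform import Rotation as Ro
s=monitor.read_state();print(s["tool_pos"],s["contact_force"]);y=Ro.from_quat(s["tool_rot"]).as_matrix()
print(np.degrees(np.arctan2(y[1,1],y[0,1])),y[:,2])
E
```

```text
[ 0.46221343 -0.26821099  0.26535356] [ 0.69905101  0.41583748 -2.5273199 ]
9.502031741586949 [-9.71091835e-04  1.76538704e-03 -9.99997970e-01]
```

Emit:
apply_moves(series=[0,0,-0.5,-0.001,-0.004,-0.01,0,0,0,-0.5,-0.001,-0.005,-0.02,0,0,0,0,0,0,-0.025,0,0,0,0,0,0,-0.025,0,0,0,0,0,0,-0.025,0,0,0,0,0,0,-0.016,0,0,0,0,0,0,-0.008,0,0,0,0,0,0,0,0,0,0,0,0,0,0,0])

```text
clock: 10.4
tool_pos: [0.4612, -0.278, 0.1377]
tool_rot: [0.653, 0.758, 0.0, 0.001]
contact_force: [0.5, -0.4, -1.8]
gripper_width: 0.0393
gripper_force: 35.0
```

```bash
python3 - <<'E'
from h import *
from scipy.spatial.transform import Rotation as Ro
s=monitor.read_state();print(s["tool_pos"],s["contact_force"]);y=Ro.from_quat(s["tool_rot"]).as_matrix()
print(np.degrees(np.arctan2(y[1,1],y[0,1])),y[:,2])
s=cams.snapshot("scene");t=cams.snapshot("top")
cv2.imwrite("pics/s2.png",s);cv2.imwrite("pics/t2.png",t)
def c(im,x,y,w,h,k): return cv2.resize(im[y:y+h,x:x+w],None,fx=k,fy=k,interpolation=cv2.INTER_CUBIC)
cv2.imwrite("pics/c4.png",np.hstack([c(t,290,145,80,100,5),c(s,140,190,80,100,5)]))
E
```

```text
[ 0.46119243 -0.27804135  0.13765769] [ 0.54331276 -0.3664534  -1.81618088]
8.528911153412107 [ 1.12610766e-03 -6.11005931e-04 -9.99999179e-01]
```

View pics/c4.png

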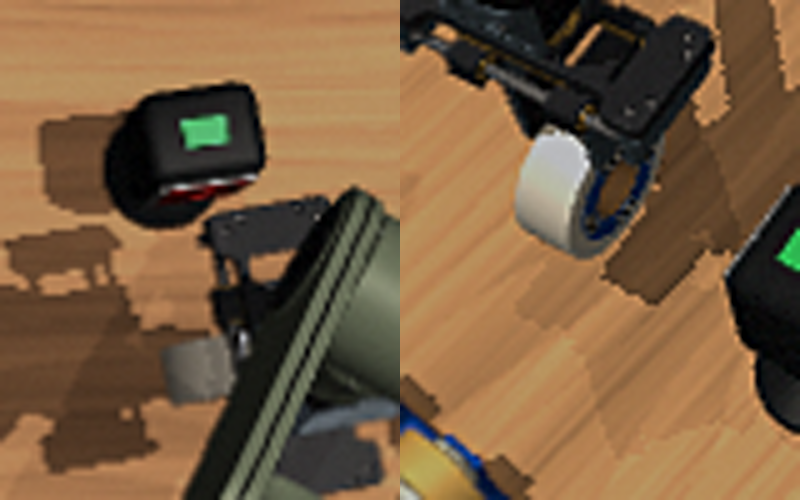

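The blue-labelled side faces the scanner; its core is at about (617,193) in the right crop. The roll hangs below the gripper, and its left edge is at crop (163,370) in the top view. I'll check both against the projected pose.

```bash
python3 - <<'E'
from h import *
np.set_printoptions(precision=4,suppress=True)
print("label pred crop",(proj("scene",[[.481,-.275,.12]])-[140,190])*5+[402,2])
print("left edge pred", (proj("top",[[.461+.0074,-.278+.0495,.12]])-[290,145])*5+2)
# label ellipse: blue or brown/white inside -> blue pixels hull
im=cv2.resize(cv2.imread("pics/s2.png")[190:290,140:220],None,fx=5,fy=5,interpolation=cv2.INTER_CUBIC).astype(int)
b=(im[...,0]-im[...,2]>25);b[:100]=0;b[280:]=0;b[:,:150]=0;b[:,290:]=0
ys,xs=np.nonzero(b);print(len(xs),xs.min()+400,xs.max()+400,ys.min(),ys.max())
a=np.radians(8.5);n=np.array([np.cos(a),np.sin(a),0]);l=np.array([-n[1],n[0],0])
C=np.array([.461,-.278,.121])+.02*n
q=np.linspace(0,2*np.pi,60)
for r in(.036,.05):
    P=C+r*(np.cos(q)[:,None]*l+np.sin(q)[:,None]*[0,0,1]); uv=(proj("scene",P)-[140,190])*5+[402,2]; print(r,uv.min(0),uv.max(0))
E
```

```text
label pred crop [[617.5387 186.0548]]
left edge pred [[164.2159 355.0671]]
1004 584 649 162 239
0.036 [581.0698 130.8154] [651.514  239.2075]
0.05 [566.7334 109.6405] [664.6215 260.223 ]
```

```bash
python3 - <<'E'
from h import *
np.set_printoptions(precision=4,suppress=True)
im=cv2.imread("pics/t0.png") if 0 else cv2.imread("pics/top0.png"); x,y=300,150
f=im[y:y+60,x:x+75].astype(float); red=np.clip(f[...,2]-f[...,1]-55,0,None); red[:, :15]*=1
hsv=f[...,2]-1.0*f[...,1]; m=(hsv>60)&(f[...,1]<50)
ys,xs=np.nonzero(m);print(len(xs),xs.min(),xs.max(),ys.min(),ys.max())
P=np.array([plane("top",(u+x,v+y),.145) for u,v in zip(xs,ys)])
k=np.polyfit(P[:,1],P[:,0],1);print("red line yaw",-np.degrees(np.arctan(k[0])),P.mean(0),P[:,1].min(),P[:,1].max())
# patch: weighted PCA in world plane
for n,(x,y,w,h) in(("top",(315,160,30,25)),("scene",(205,225,35,30))):
    f=cv2.imread(f"pics/{n}0.png")[y:y+h,x:x+w].astype(float); g=np.clip(f[...,1]-f[...,2]-15,0,None)
    if n=="scene":g[:]*=1
    ys,xs=np.nonzero(g);W=g[ys,xs];P=np.array([plane(n,(u+x,v+y),.165) for u,v in zip(xs,ys)])
    c=np.average(P,axis=0,weights=W);e,v=np.linalg.eigh(np.cov((P-c).T,aweights=W));d=v[:,1]
    print(n,c,"yaw",-np.degrees(np.arctan(d[0]/d[1])),np.sqrt(12*e))
# head outline in scene: dark mask hull, approx polygon
E
```

```text
7 25 32 32 34
red line yaw 2.787425570458601 [ 0.577  -0.2502] -0.2617439938177658 -0.2374169587249337
top [ 0.6168 -0.2544] yaw 6.2820224806672105 [0.0195 0.0305]
scene [ 0.6178 -0.2545] yaw 9.406006260313196 [0.0199 0.0305]
```

```bash
python3 - <<'E'
from h import *
s=monitor.read_state();print(s["dq"],s["gripper_width"],s["tool_pos"]);print(ticket.finish_job())
E
```

```text
[-3.31109937e-03 -2.35969600e-03  1.50247705e-03  9.77565606e-05
 -4.54423584e-04  5.91631694e-05] 0.039496584495991464 [ 0.46135398 -0.2783861   0.13814078]
the job is handed in; nothing more can be done
None
```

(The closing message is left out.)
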